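# Fit the last leg of an upturned shelf riser

### The arm

A 6-joint arm with a two-finger parallel gripper is mounted at the origin on the work surface. World frame = base frame: x ahead of the robot, y to its left, z up, the work surface at z = 0. Lengths are in m, angles in degrees, forces in N, time in s.
With the tool pointing down it reaches from about 0.3 to 0.75 m from the base axis. Payload 8.5 kg.
Tool frame: the origin (TCP) lies midway between the tips of the shut fingers; the grasp point (between the pads) lies env.tcp_to_grasp behind it (env.tcp_to_grasp is the distance from the TCP to the grasp point, in m); z points along the fingers, y is the line along which they close (so a half turn about z gives the same grasp; the last joint's range is limited). The gripper opens to 85 mm and grips with 20 to 120 N. Pads are 22 mm wide; open, the fingers measure 114 mm over their backs; the gripper's body (76 mm by 85 mm) begins 54 mm behind the grasp point. The pads swing forward as they close: fully open they stand 13 mm farther back than shut.
Start: joints at [54.357, 21.807, 74.336, -0, 83.858, -12.336], TCP at [0.218, 0.505, 0.208] pointing down, gripper open.
Joint ranges: [-178.18, 178.18], [-50.72, 133.34], [12.68, 142.11], [-81.47, 261.47], [9.98, 163.14], [-165.26, 165.26]. Speed limits (degrees/s): [136.94, 136.94, 180, 180, 180, 180].

### API

Orientations are given as a 3x3 rotation matrix whose columns are the frame's x, y, z axes.
In Python, from rig import observe, optics, job, env gives the robot as it stands. The module is installed in compiled form; this text tells all that it offers.
- The arm moves only by the shell command python3 -m jog 'ROWS' [FORCE]. ROWS is JSON, a list of rows, each a list of 7 numbers: the turn, a rotation vector about the tool's x, y, z in rad, then the shift along the tool's x, y, z in m, then the opening in per cent of the stroke, from 0 (shut) to 100 (fully open). A call has 1 to 10 rows; each row shifts and turns the commanded pose from where the row before left it, along the tool's axes as they then stand; what a row does not reach is not made up. A row lasts 1/8 s, in which the tool goes at most 62.5 mm and 10.7 degrees, less where a joint would pass 70% of its speed; a pose out of reach is approached as far as the arm can. A call is refused whole if a number of a shift passes 0.0625 or a number of a turn 0.188, either way. A call with a gripper value outside its range is refused whole. The fingers move at their own pace and stop on an object; FORCE is the grip in N (left out, the last holds). Time passes only in rows, so rows that do not move let the fingers close. It gives the time, the measured TCP pose, the force, the opening and the grip force at its end, in the units of the state.
- observe(): the state, without advancing time (a new reading comes with each control period).
- optics.get_image(name): name is "side" or "top"; returns a dict with "pixels" (400x640x3 uint8, red, green, blue), "mtx" (3x3 intrinsics, pixels), "rvec" (rotation vector, rad) and "tvec" (3), from world to camera coordinates, as OpenCV has them. Camera axes: x right, y down, z forward; pixel columns grow to the right and rows downward; lengths in m; the calibration is good to about 2 mm. A picture is of the moment at which its call begins. There is no depth.
- job.close_job(): hands the job in; it is judged then, once.
The state is a dict: "time_s": time; "q": joint angles; "qvel": joint speeds; "joint_efforts": joint torques, N m; "position": TCP position; "tool_rot": TCP orientation; "ft_force": force on the tool from outside, world axes, zero at the start; "wrist_torque": the same for the moment, N m; "grip_width": finger opening in m; "gripper_force": force on a finger pad.
Only numpy, scipy, OpenCV 4.12 (cv2) and the standard library are available. Lean on these libraries where they do the work, as an engineer would, in place of code of your own. Each camera call takes 0.05 s, during which the arm holds its last target. There are 200 camera calls.

### The job

The small kitchen shelf is being put back together after the move: its board lies upside down with three round legs already standing in their sockets. Take the loose round leg that matches them in length and stand it upright in the one empty socket, fully down on the socket's floor, and let go. Leave the short round leg and the square leg standing where they are.

Things in the scene. Friction and masses are not known exactly. Their poses are not given: they have to be found in the camera images.
- leg_center (a point): Centre (half-way up, 47 mm above the work surface) of the loose leg to fit: a round pale wood rod, 30 mm diameter, 94 mm long, about 50 g, black rubber pad on its top end, standing upright. z runs up along it. The three fitted legs are the same. Grip it from above with any yaw, best 10 to 20 mm above its centre.
- socket_mouth (a point): Mouth centre of the empty socket, 40 mm up: a grey plastic cup on the upturned board (200 x 300 x 18 mm), all fixed. Mouth 54 mm wide, narrowing over 11 mm of depth to a straight 35 mm bore; flat floor 18 mm below the mouth, so a seated leg's centre is 29 mm above this point. Equal sockets at the other corners of a 140 x 220 mm rectangle hold fixed legs, tops 116 mm up: lift over them.
- short_leg_center (a point): Centre of a shorter loose round leg (30 mm diameter, 55 mm long), standing upright; not wanted, to be left alone. It stands at least 90 mm from the other loose legs, axis to axis.
- square_leg_center (a point): Centre of a loose square leg (32 x 32 mm, 94 mm long), standing upright; not wanted, to be left alone. It stands at least 90 mm from the other loose legs, axis to axis.

How it is judged (in metres and radians):
At the end, for the whole second after the job is handed in: The matching leg stands at rest in the empty socket: its centre within 10 mm of the socket's axis and 22 to 35 mm above the socket's mouth (fully seated is 29 mm), upright within 10 degrees; the two other loose legs still within 25 mm of where they stood (horizontal distance between leg_center and socket_mouth below 0.01 m and z of leg_center in the frame of socket_mouth between 0.022 and 0.035 m and angle between leg_center's own z axis and vertical below 0.175 rad and linear speed of leg below 0.02 m/s); the robot touches nothing.
It fails at once if the short leg or the square leg is moved more than 25 mm or knocked over (distance of any of short_leg_center, square_leg_center from where it was at the start of the episode above 0.025 m).
It also fails if it takes over 45 s, if anything falls off the work surface, if the arm or the gripper's body presses on something with over 40 N, if the wrist force passes 120 N, or if a joint passes its speed limit or range.

## Working session

There is one attempt and no reset: what is moved stays moved. The work goes in short steps, Python scripts to look and compute and a shell command to move; the robot and the scene stay as the last step left them, time stands still between calls to the robot, and variables do not carry over. Pictures are saved under pics/ and viewed, at most 10 in all, crops included, and the job is handed in when it is done.

```bash
mkdir -p pics
cat > h.py <<'E'
import numpy as np, cv2
from rig import observe, optics, job, env
def shot(n,f):
    d=optics.get_image(n); cv2.imwrite(f,d["pixels"][:,:,::-1]); return d
def ray(d,uv,z):
    R=cv2.Rodrigues(np.array(d["rvec"],float))[0]; t=np.array(d["tvec"],float).ravel()
    c=-R.T@t; r=R.T@np.linalg.inv(np.array(d["mtx"]))@np.array([uv[0],uv[1],1.])
    return c+r*(z-c[2])/r[2]
def proj(d,p):
    return cv2.projectPoints(np.array(p,float).reshape(-1,3),np.array(d["rvec"],float),np.array(d["tvec"],float),np.array(d["mtx"],float),None)[0].reshape(-1,2)
E
python3 - <<'E'
from h import *
import pickle
for n in("top","side"):
    d=shot(n,f"pics/{n}0.png"); pickle.dump(d,open(n+"0.pkl","wb"))
    R=cv2.Rodrigues(np.array(d["rvec"],float))[0]; print(n,-R.T@np.array(d["tvec"]).ravel(),R[2])
s=observe(); print(s["position"],s["tool_rot"],s["ft_force"],s["grip_width"],s["time_s"],env.tcp_to_grasp)
E
```

```text
top [ 0.37936438 -0.01950572  0.84152917] [ 0.18761855  0.00894734 -0.98220121]
side [ 0.52914841 -0.64137402  0.82396795] [ 0.00631955  0.6393288  -0.7689075 ]
[0.21744573 0.50486897 0.20785822] [[-9.18393370e-01  3.95667806e-01 -7.77897817e-04]
 [ 3.95668473e-01  9.18392750e-01 -1.10311886e-03]
 [ 2.77947094e-04 -1.32088669e-03 -9.99999089e-01]] [-0.44103856  0.14970547  1.45246233] 0.08575365327393154 0.1 0.0187
```

View pics/top0.png

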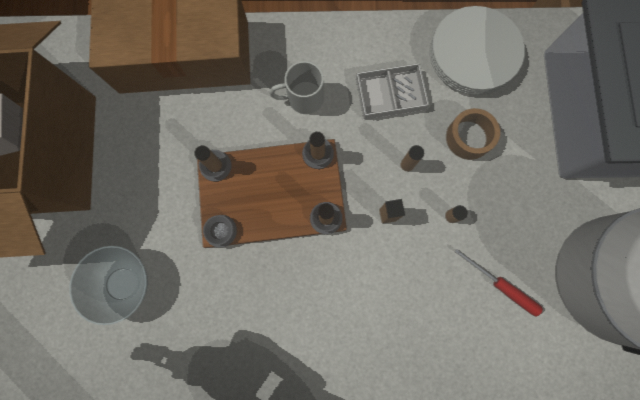

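View pics/side0.png

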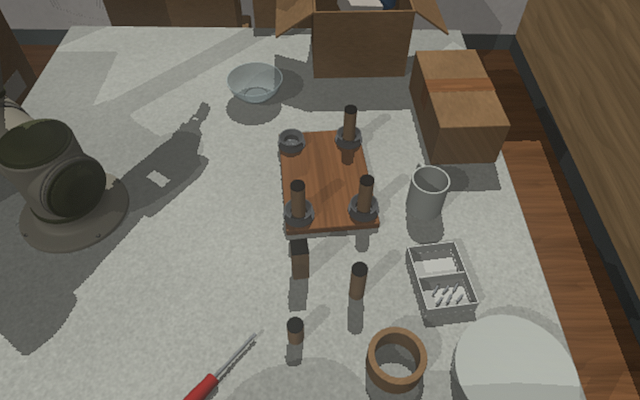

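The top view shows the target leg's black cap at about (416,153), the square leg at (392,210), the short leg at (459,214) and the empty socket at (219,230). In the side view they are at (359,268), (299,247), (295,324) and (291,140).

Run:
```python
from h import *
import pickle
D={n:pickle.load(open(n+"0.pkl","rb")) for n in("top","side")}
for n,pts in(("top",dict(leg=(416,153,.094),sq=(395,207,.094),short=(460,212,.055),f1=(204,153,.116),f2=(317,138,.116),f3=(326,210,.116))),("side",dict(leg=(359,268,.094),sq=(299,245,.094),short=(295,324,.055),f1=(350,110,.116),f2=(366,181,.116),f3=(298,186,.116)))):
    d=D[n]; g=d["pixels"].astype(int)
    m=((g.max(2)<52)&(g.max(2)-g.min(2)<14)).astype(np.uint8)
    for k,(u,v,z) in pts.items():
        w=np.zeros_like(m); w[v-11:v+11,u-12:u+13]=m[v-11:v+11,u-12:u+13]
        c,_=cv2.findContours(w,cv2.RETR_EXTERNAL,cv2.CHAIN_APPROX_NONE)
        if not c: print(n,k,"none",g[v,u]);continue
        c=max(c,key=cv2.contourArea); x,y,ww,hh=cv2.boundingRect(c)
        uv=(x+(ww-1)/2,y+(hh-1)/2)
        print(n,k,uv,ww,hh,cv2.contourArea(c),ray(d,uv,z).round(4),g[v,u])
    print(n,"socket guess",ray(d,{"top":(219,230),"side":(291,140)}[n],.04).round(4))
crops=[cv2.resize(D[n]["pixels"][v-32:v+32,u-32:u+32,::-1],(390,390),interpolation=cv2.INTER_NEAREST) for n,u,v in(("top",219,230),("side",291,140),("top",410,155),("side",359,275))]
crops=[cv2.resize(c,(290,290)) for c in crops]
cv2.imwrite("pics/c.png",np.vstack([np.hstack(crops[:2]),np.hstack(crops[2:])]))
```

```text
top leg (416.0, 152.5) 13 12 106.0 [ 0.6047 -0.1988  0.094 ] [50 50 48]
top sq (394.5, 208.0) 18 15 150.0 [ 0.4962 -0.152   0.094 ] [52 49 48]
top short (459.5, 212.5) 12 12 58.5 [ 0.4915 -0.2872  0.055 ] [50 51 48]
top f1 (202.5, 153.0) 14 13 129.0 [0.6033 0.2107 0.116 ] [45 44 40]
top f2 (316.5, 139.5) 14 14 128.0 [ 0.6267 -0.006   0.116 ] [46 45 42]
top f3 (326.0, 211.0) 17 15 165.5 [ 0.4889 -0.0221  0.116 ] [45 41 38]
top socket guess [0.4645 0.1943 0.04  ]
side leg (359.0, 268.5) 15 14 147.0 [ 0.6051 -0.1993  0.094 ] [52 52 50]
side sq (303.5, 246.0) 10 15 13.0 [ 0.5052 -0.1523  0.094 ] [54 53 50]
side short (299.5, 322.5) 6 10 0.5 [ 0.5009 -0.2844  0.055 ] [56 57 54]
side f1 (350.5, 109.0) 12 9 74.0 [0.6044 0.211  0.116 ] [44 43 39]
side f2 (366.5, 180.0) 14 11 103.0 [ 0.6281 -0.0074  0.116 ] [47 44 41]
side f3 (297.5, 185.0) 14 11 104.5 [ 0.4904 -0.0224  0.116 ] [50 47 43]
side socket guess [0.466  0.1865 0.04  ]
```

View pics/c.png

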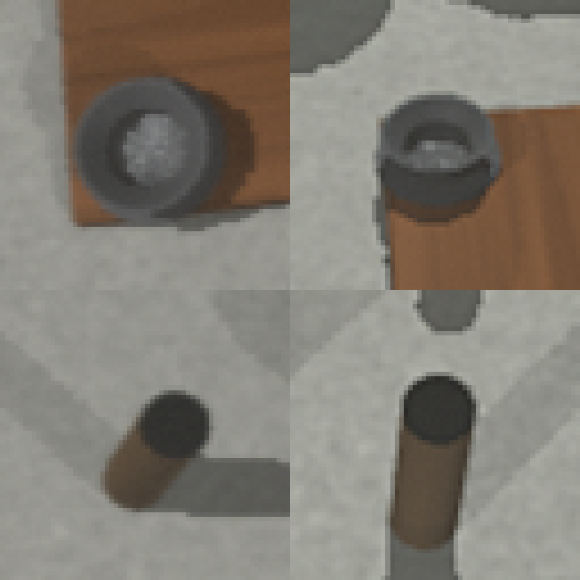

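The three fitted legs put the socket at (0.4655, 0.195), and its rim in the image agrees. The leg is at (0.605, -0.199), and the present yaw clears its neighbours. Now the approach.

```bash
python3 -m jog '[[0,0,0,-0.04,-0.031,0,100],[0,0,0,-0.04,-0.031,0,100],[0,0,0,-0.04,-0.031,0,100],[0,0,0,-0.04,-0.031,0,100],[0,0,0,-0.04,-0.031,0,100],[0,0,0,-0.04,-0.031,0,100],[0,0,0,-0.04,-0.031,0,100],[0,0,0,-0.04,-0.031,0,100],[0,0,0,-0.04,-0.031,0,100],[0,0,0,-0.04,-0.031,0,100]]'
python3 -m jog '[[0,0,0,-0.04,-0.031,0,100],[0,0,0,-0.04,-0.031,0,100],[0,0,0,-0.04,-0.031,0,100],[0,0,0,-0.04,-0.031,0,100],[0,0,0,-0.04,-0.031,0,100],[0,0,0,-0.034,-0.028,0,100],[0,0,0,0,0,0,100]]'
cat >> h.py <<'E'
def togo(p):
    s=observe(); R=np.array(s["tool_rot"]); print("pos",np.round(s["position"],4),"yaw-y",R[:2,1].round(3),"zaxis",R[:,2].round(3),"tool delta",(R.T@(np.array(p)-s["position"])).round(4),"t",s["time_s"],"w",round(s["grip_width"],4),"gf",round(s["gripper_force"],1),"ft",np.round(s["ft_force"],1))
E
python3 -c "
from h import *
togo([.605,-.199,.0433])"
```

```text
time_s: 1.35
position: [0.4628, 0.0605, 0.2083]
tool_rot: [[-0.918, 0.396, -0.0], [0.396, 0.918, 0.0], [0.0, 0.0, -1.0]]
ft_force: [0.7, 0.7, 0.6]
grip_width: 0.0858
gripper_force: 0.0
time_s: 2.22
position: [0.6051, -0.2011, 0.2068]
tool_rot: [[-0.917, 0.398, -0.002], [0.398, 0.917, 0.001], [0.002, -0.0, -1.0]]
ft_force: [-1.1, -0.1, 0.1]
grip_width: 0.0855
gripper_force: 0.0
pos [ 0.6051 -0.2011  0.2068] yaw-y [0.398 0.917] zaxis [-0.002  0.001 -1.   ] tool delta [0.0007 0.0018 0.1635] t 2.225 w 0.0855 gf 0.0 ft [-1.1 -0.1  0.1]
```

```bash
python3 -m jog '[[0,0,0,0.001,0.002,0.04,100],[0,0,0,0,0,0.04,100],[0,0,0,0,0,0.04,100],[0,0,0,0,0,0.03,100],[0,0,0,0,0,0.013,100],[0,0,0,0,0,0,100]]'
python3 -m jog '[[0,0,0,0,0,0,0],[0,0,0,0,0,0,0],[0,0,0,0,0,0,0],[0,0,0,0,0,0,0],[0,0,0,0,0,0,0],[0,0,0,0,0,0,0],[0,0,0,0,0,0,0]]' 40
python3 -c "
from h import *
togo([.605,-.199,.2033])
shot('side','pics/s1.png')"
```

```text
time_s: 2.98
position: [0.6045, -0.1958, 0.0454]
tool_rot: [[-0.919, 0.395, -0.001], [0.395, 0.919, 0.0], [0.001, 0.0, -1.0]]
ft_force: [-1.4, -0.5, -0.4]
grip_width: 0.0854
gripper_force: 0.0
time_s: 3.85
position: [0.6049, -0.1967, 0.0461]
tool_rot: [[-0.918, 0.396, 0.001], [0.396, 0.918, -0.001], [-0.001, -0.0, -1.0]]
ft_force: [-1.6, -1.4, 6.2]
grip_width: 0.0286
gripper_force: 39.6
pos [ 0.6049 -0.1967  0.0461] yaw-y [0.396 0.918] zaxis [ 0.001 -0.001 -1.   ] tool delta [-0.0012 -0.0021 -0.1572] t 3.85 w 0.0286 gf 39.6 ft [-1.6 -1.4  6.2]
```

View pics/s1.png

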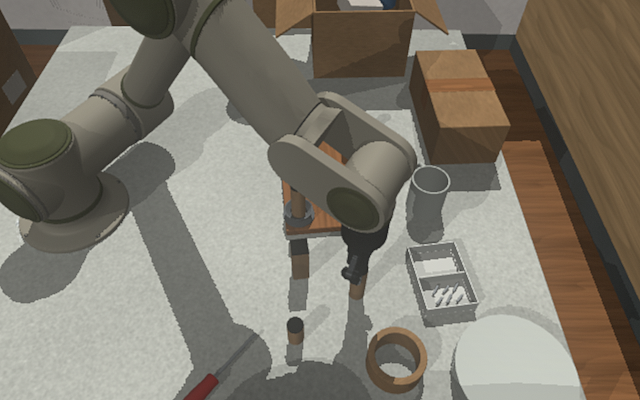

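The side view shows the fingers closed on the target leg at about (357,285), and the short leg (295,325) and square leg (300,258) are undisturbed. The width is 28.6 mm at 40 N, so the leg is held. Now lift and carry.

```bash
python3 -m jog '[[0,0,0,0,0,-0.02,0],[0,0,0,0,0,-0.035,0],[0,0,0,0,0,-0.04,0],[0,0,0,0,0,-0.035,0],[0,0,0,0,0,-0.02,0],[0,0,0,0,0,0,0]]'
python3 -m jog '[[0,0,0,0.015,0.015,0,0],[0,0,0,0.03,0.03,0,0],[0,0,0,0.03,0.035,0,0],[0,0,0,0.035,0.035,0,0],[0,0,0,0.035,0.04,0,0],[0,0,0,0.035,0.04,0,0],[0,0,0,0.035,0.035,0,0],[0,0,0,0.03,0.035,0,0],[0,0,0,0.025,0.025,0,0],[0,0,0,0.013,0.015,0,0]]'
python3 -m jog '[[0,0,0,0,0,0,0],[0,0,0,0,0,0,0]]'
python3 - <<'E'
from h import *
import pickle
togo([.4655,.195,.0681])
ims=[]
for n in("top","side"):
    d=shot(n,f"pics/{n}2.png"); pickle.dump(d,open(n+"2.pkl","wb"))
    u,v=proj(d,[.4655,.195,.09])[0].astype(int); print(n,u,v,proj(d,[[.4655,.195,.04],[.4655,.195,.15]]).round(1).tolist())
    x0,y0=max(u-65,0),max(v-65,0); print(x0,y0)
    ims.append(cv2.resize(d["pixels"][y0:y0+130,x0:x0+130,::-1],(390,390)))
cv2.imwrite("pics/c2.png",np.hstack(ims))
E
```

```text
time_s: 4.65
position: [0.6051, -0.1963, 0.1963]
tool_rot: [[-0.918, 0.396, 0.002], [0.396, 0.918, -0.001], [-0.002, 0.0, -1.0]]
ft_force: [-1.5, -0.0, -0.8]
grip_width: 0.0289
gripper_force: 39.6
time_s: 5.9
position: [0.4639, 0.1973, 0.194]
tool_rot: [[-0.919, 0.394, -0.003], [0.394, 0.919, -0.0], [0.003, -0.001, -1.0]]
ft_force: [0.1, 0.1, -0.1]
grip_width: 0.0284
gripper_force: 39.6
time_s: 6.15
position: [0.4654, 0.1952, 0.1946]
tool_rot: [[-0.918, 0.396, -0.001], [0.396, 0.918, -0.0], [0.001, -0.001, -1.0]]
ft_force: [0.1, 0.4, -0.6]
grip_width: 0.0288
gripper_force: 39.6
pos [0.4654 0.1952 0.1946] yaw-y [0.396 0.918] zaxis [-0.001 -0.    -1.   ] tool delta [-0.0003 -0.      0.1265] t 6.15 w 0.0288 gf 39.6 ft [ 0.1  0.4 -0.6]
top 211 226 [[218.7, 229.5], [202.1, 223.0]]
146 161
side 290 121 [[290.9, 137.5], [289.1, 101.1]]
225 56
```

View pics/c2.png

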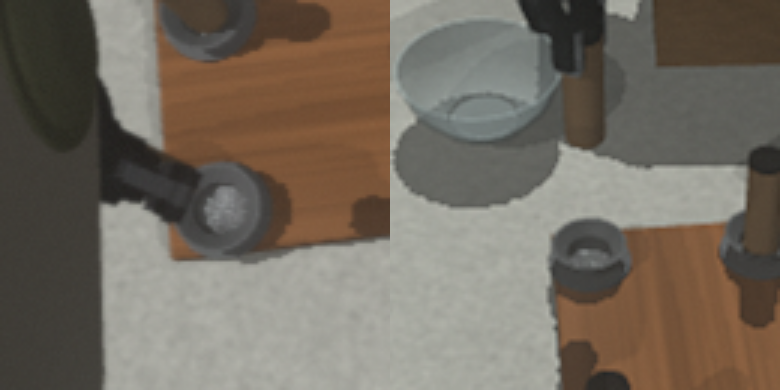

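The side crop shows the leg hanging upright, its bottom at about (290,103) directly above the socket mouth at about (291,138). Now lower it.

```bash
python3 -m jog '[[0,0,0,0,0,0.02,0],[0,0,0,0,0,0.03,0],[0,0,0,0,0,0.025,0],[0,0,0,0,0,0.015,0],[0,0,0,0,0,0.01,0],[0,0,0,0,0,0.006,0],[0,0,0,0,0,0.006,0],[0,0,0,0,0,0.004,0],[0,0,0,0,0,0.004,0],[0,0,0,0,0,0,0]]'
python3 -c "
from h import *
togo([.4655,.195,.0681])"
```

```text
time_s: 7.5
position: [0.4654, 0.1959, 0.0753]
tool_rot: [[-0.918, 0.396, -0.0], [0.396, 0.918, 0.0], [0.0, 0.0, -1.0]]
ft_force: [-1.1, 0.3, -1.1]
grip_width: 0.0291
gripper_force: 39.6
pos [0.4654 0.1959 0.0753] yaw-y [0.396 0.918] zaxis [-0.  0. -1.] tool delta [-0.0005 -0.0008  0.0072] t 7.5 w 0.0291 gf 39.6 ft [-1.1  0.3 -1.1]
```

Leg bottom at about 0.029, which is the entrance to the bore, with no contact force.

```bash
python3 -m jog '[[0,0,0,0,0,0.002,0],[0,0,0,0,0,0.002,0],[0,0,0,0,0,0.002,0],[0,0,0,0,0,0,0]]'
python3 -m jog '[[0,0,0,0,0,0.001,0],[0,0,0,0,0,0.001,0],[0,0,0,0,0,0,0]]'
python3 -c "
from h import *
togo([.4655,.195,.0681])"
```

```text
time_s: 8.0
position: [0.4654, 0.1963, 0.0694]
tool_rot: [[-0.918, 0.396, 0.0], [0.396, 0.918, 0.001], [0.0, 0.001, -1.0]]
ft_force: [0.2, 5.1, 2.1]
grip_width: 0.0286
gripper_force: 40.1
time_s: 8.38
position: [0.4656, 0.1961, 0.068]
tool_rot: [[-0.918, 0.396, 0.001], [0.396, 0.918, 0.001], [-0.001, 0.001, -1.0]]
ft_force: [-2.7, 3.8, 8.8]
grip_width: 0.0285
gripper_force: 40.8
pos [0.4656 0.1961 0.068 ] yaw-y [0.396 0.918] zaxis [ 0.001  0.001 -1.   ] tool delta [-0.0003 -0.001  -0.0001] t 8.375 w 0.0285 gf 40.8 ft [-2.7  3.8  8.8]
```

At seated height with a light floor contact. Release, retreat and look.

```bash
python3 -m jog '[[0,0,0,0,0,0,60],[0,0,0,0,0,0,80],[0,0,0,0,0,0,100],[0,0,0,0,0,0,100],[0,0,0,0,0,0,100]]'
python3 -m jog '[[0,0,0,0,0,-0.02,100],[0,0,0,0,0,-0.04,100],[0,0,0,0,0,-0.04,100],[0,0,0,0,0,-0.04,100],[0,0,0,-0.03,-0.04,0,100],[0,0,0,-0.04,-0.04,0,100],[0,0,0,-0.04,-0.04,0,100],[0,0,0,-0.04,-0.04,0,100],[0,0,0,0,0,0,100],[0,0,0,0,0,0,100]]'
python3 - <<'E'
from h import *
togo([.4655,.195,.0681])
ds=[shot(n,f"pics/{n}3.png") for n in("top","side")]
for d in ds: print(proj(d,[[.4655,.195,.116],[.4655,.195,.04]]).round(1).tolist())
d=ds[1]; cv2.imwrite("pics/c3.png",np.hstack([cv2.resize(x["pixels"][a:b,c:e,::-1],(400,500)) for x,a,b,c,e in((ds[0],110,260,170,290),(d,80,230,270,390))]))
E
```

```text
time_s: 9.0
position: [0.4655, 0.1957, 0.0674]
tool_rot: [[-0.918, 0.396, -0.0], [0.396, 0.918, -0.0], [0.0, -0.0, -1.0]]
ft_force: [0.2, -0.5, 0.1]
grip_width: 0.0851
gripper_force: 0.0
time_s: 10.25
position: [0.5396, -0.0102, 0.2073]
tool_rot: [[-0.918, 0.396, -0.001], [0.396, 0.918, 0.0], [0.001, 0.0, -1.0]]
ft_force: [0.4, -0.3, -0.0]
grip_width: 0.0857
gripper_force: 0.0
pos [ 0.5396 -0.0102  0.2073] yaw-y [0.396 0.918] zaxis [-0.001  0.    -1.   ] tool delta [0.1492 0.1591 0.1393] t 10.25 w 0.0857 gf 0.0 ft [ 0.4 -0.3 -0. ]
[[207.8, 225.2], [218.7, 229.5]]
[[289.7, 113.0], [290.9, 137.5]]
```

View pics/c3.png

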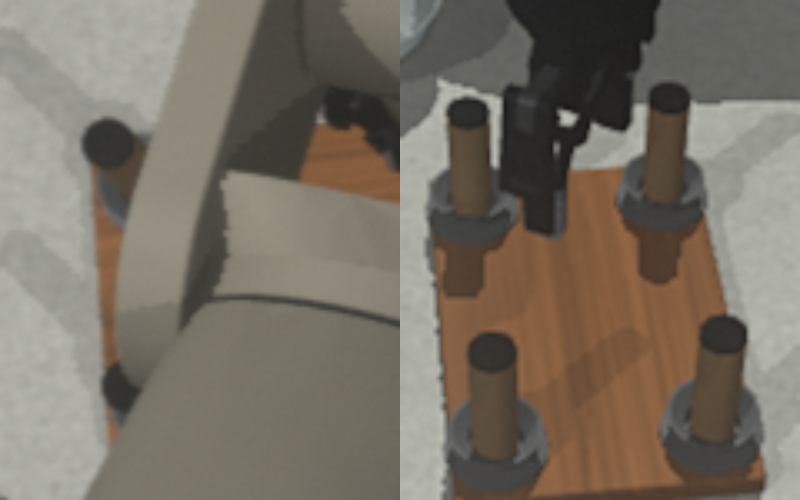

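View pics/side3.png

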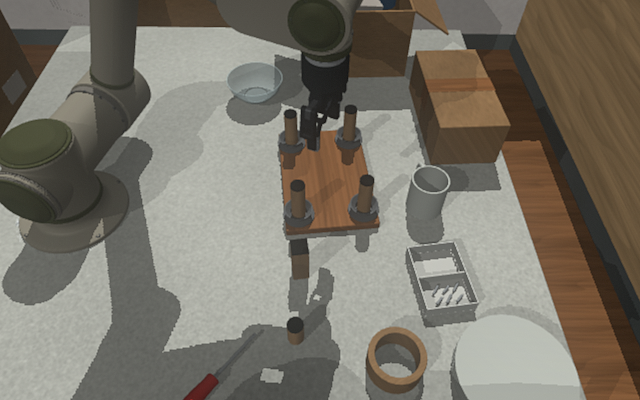

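The leg stands upright in its socket. Its cap is at about (290,113), where (289.7,113.0) was expected for a seated leg. The square leg (300,258) and short leg (295,330) are where they were, and the gripper is clear.

```bash
python3 -c "
from h import *
print(job.close_job())"
```

```text
the job is handed in; nothing more can be done
None
```

The matching leg stands upright and fully down in the empty socket, released with the gripper clear; the short and square legs were left where they stood, and the job was handed in at about 10 s, though no verdict came back.

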